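# Hang the count marker, hold the stock bin open

### The job

The blue stock bin is next to be counted. First take the yellow count marker off its lid and hang it astride the steel rail of the small stand, letting it go there; then lift the bin's lid by its red pull bar and hold it 60 degrees open so a colleague can count the fittings. The lid falls shut if released, so finish while still holding the bar with the gripper; leave the other things on the bench where they are.

Things in the scene. Friction and masses are not known exactly. Their poses are not given: they have to be found in the camera images.
- marker: yellow saddle-shaped marker, loose, 0.08 to 0.17 kg, standing on its two legs on the closed bin lid. Like a little roof: two upright legs 4 mm thick, 70 mm wide (along its y) and 60 high, inner faces 36 mm apart (along its x), joined on top by a 45 degree ridge. On the ridge stands a black grip tab, 10 mm thick along x, 40 mm wide along y, between 80 and 123 mm above the feet. Origin midway between the feet, at foot level; z up. It looks the same turned by half a turn
- marker_seat (a point): point in the saddle of the marker, 65.9 mm above its feet on its centre line, where the axis of the rail lies when the marker hangs seated on it; axes as the marker
- rail: small grey-green stand, fixed: base plate 100 x 240 x 8 mm, two posts 24 x 12 mm, 158 mm high, at y = +-105 mm, carrying a round steel rail 16 mm thick along its y. Origin under the centre of the base. It may stand left or right of the bin
- rail_mid (a point): middle of the rail's axis, 140 mm above the bench; y along the rail, 99 mm free to each post
- bin: blue open-topped bin, fixed to the bench, 160 (x) x 180 (y) x 120 mm high, with brass fittings in it, closed by a grey lid 8 mm thick (its top 128 mm above the bench). Origin under its centre; the lid's hinge is on the +x rim, its pull bar juts out on the -x side, towards the robot
- bin_lid_hinge (a point): middle of the lid's hinge axis, which runs along the bin's y at 120 mm above the bench
- bin_lid (a joint): opening angle of the lid in rad: 0 shut and level, 1.047 is 60 degrees open, 1.75 the stop. It falls shut on its own; lifting it by the bar takes about 1.5 to 3 N
- lid_bar (a point): red round pull bar of the lid, 12 mm thick and 100 mm long along y, carried 45 mm in front of the lid's edge by two flat arms at y = +-45 mm. This point is the bar's centre, 205 mm from the hinge axis and, lid shut, 4 mm above the level of that axis; turns with the lid: its x points along the lid to the hinge
- tape_roll: cardboard-brown tape roll lying flat, 100 mm across, 48 high; bystander, origin under its centre
- brass_fitting: brass pneumatic fitting standing up, 28 mm across, 42 high; bystander, origin under its centre
- scanner: black and grey hand scanner lying on the bench, 155 x 66 x 34 mm; bystander, origin under its body
- fitting_carton: small closed brown carton 70 x 50 x 45 mm; bystander, origin under its centre
- spray_bottle: closed bottle with red cap, 52 mm across, 130 high; bystander, origin under its centre
Things that resemble listed ones, but are neither listed nor needed, are in the scene too. Leave any purple look-alike of the marker alone.

How it is judged:
By the outcome, as a careful person would: the job done as asked, in the order asked, and still so for the second after the job is handed in, while the arm keeps its last pose, push and grip.
It also fails if it takes over 59 s, if anything falls off the work surface, if the arm or the gripper's body presses on something with over 40 N, if the wrist force passes 120 N, or if a joint passes its speed limit or range.

### The arm

A 6-joint arm with a two-finger parallel gripper is mounted at the origin on the work surface. World frame = base frame: x ahead of the robot, y to its left, z up, the work surface at z = 0. Lengths are in mm, angles in rad, forces in N, time in s.
With the tool pointing down it reaches from about 400 to 925 mm from the base axis. Payload 12.5 kg.
Tool frame: the origin (TCP) lies at the very end of the fingers, on their centre line; the grasp point (between the pads) lies 19 mm behind it (env.grip_point_offset is the distance from the TCP to the grasp point, in mm); z points along the fingers, y is the direction in which the jaws open and shut (so a half turn about z gives the same grasp; the last joint's range is limited). The gripper opens to 95 mm and grips with 3 to 60 N. Pads are 20 mm wide; open, the fingers measure 119 mm over their backs; the gripper's body (75 mm by 180 mm) begins 59 mm behind the grasp point.
Start: joints at [1.075, 0.491, 1.559, -0, 1.092, -0.106], TCP at [237.487, 578.141, 214.661] pointing down, gripper open.
Joint ranges: [-3.1, 3.1], [-0.84, 2.19], [0.05, 2.79], [-1.13, 4.28], [0.06, 2.93], [-2.69, 2.69]. Speed limits (rad/s): [2.22, 2.22, 2.79, 3.14, 3.14, 3.14].

### API

Orientations are given as [roll, pitch, yaw] about the fixed x, y, z axes, in that order (R = Rz(yaw) Ry(pitch) Rx(roll)).
In Python, from cell import env gives the robot as it stands.
- The arm moves only by the tool drive_tool, never from a script. Its argument "commands" is a list of rows, each an object of numbers: "dx", "dy", "dz": the shift along the world's x, y, z in mm; "yaw": the turn about the world's z in degrees. In form: [{"dx": .., "dy": .., "dz": .., "yaw": ..}, ...]. A call has 1 to 5 rows; each row shifts and turns the commanded pose from where the row before left it; what a row does not reach is not made up. A row lasts 1/12 s, in which the tool goes at most 41.7 mm and 7.16 degrees, less where a joint would pass 70% of its speed; a pose out of reach is approached as far as the arm can. A call with a gripper value outside its range is refused whole. "grip" is the opening, from 0 (shut) to 1 (fully open), set as the call begins (left out, the last holds). The fingers move at their own pace and stop on an object; the grip force is fixed at half the most. Time passes only in rows, so rows that do not move let the fingers close. It gives the time, the measured TCP pose, the force and the opening at its end, in the units of the state.
- env.state(): the state, without advancing time (a new reading comes with each control period).
- env.read_camera(name): name is "side" or "top"; returns the picture (400x640x3 uint8, red, green, blue); there is no depth.
- env.calibration(name): a dict with "intrinsics" (3x3 intrinsics, pixels), "dist_coeffs" ([k1, k2, p1, p2, k3] as OpenCV has them; the pictures are not rectified), "rvec" (rotation vector, rad) and "tvec" (3), from world to camera coordinates, as OpenCV has them. Camera axes: x right, y down, z forward; pixel columns grow to the right and rows downward; lengths in mm; the calibration is good to about 2 mm. A picture is of the moment at which its call begins. calibration takes no time and is no camera call.
- env.job_done(): hands the job in, once; it reports no verdict.
Trained networks look in the newest picture that a camera, given by its name, has taken for a name from the list of things; names that differ only in an ending like _2 or _b are one class to them, and where a whole thing is asked for, a point or a joint stands for the part that bears it (a point fixed in the world has none). Each returns a list of dicts, best first, with "conf" (0 to 1); they miss things now and then, are a little off and sometimes report something else, mostly with a low value. They report only what shows in the picture. A call takes as long as a camera call. They do not tell look-alikes from the thing itself.
- env.trace(query, camera): "pixels" (400x640 bool, what is visible of it) and "pixel" ([column, row] in pixels, amid what is visible of it).
- env.place_of(query, camera): "pixel" ([column, row] in pixels: a listed point, or the origin of a listed thing).
The state is a dict: "t": time; "joints": joint angles; "qvel": joint speeds; "tau": joint torques, N m; "eef_pos": TCP position; "tcp_rot": TCP orientation; "ft_force": force on the tool from outside, world axes, zero at the start; "moment": the same for the moment, N m; "opening": opening from 0.0 (shut) to 1.0 (fully open).
Only numpy, scipy, OpenCV 4.12 (cv2) and the standard library are available. Lean on these libraries where they do the work, as an engineer would, in place of code of your own. Each camera call takes 0.05 s, during which the arm holds its last target.

## Working session

There is one attempt and no reset: what is moved stays moved. The work goes in short steps, Python scripts to look and compute and a tool call to move; the robot and the scene stay as the last step left them, time stands still between calls to the robot, and variables do not carry over. Pictures are saved under pics/ and viewed, and the job is handed in when it is done.

Besides the shell and the picture viewer there is one more tool, called after "Emit:" as name(argument=value, ...), one argument or row to a line, values as JSON. drive_tool: Moves the arm, as the interface text tells. Its arguments: {"type":"object","properties":{"commands":{"type":"array"},"grip":{"type":"number"}},"required":["commands"]}

```bash
ls; mkdir -p pics; python3 - <<'E'
from cell import env
import cv2
for n in ("side","top"):
    im=env.read_camera(n); cv2.imwrite(f"pics/{n}0.png",im[:,:,::-1])
    c=env.calibration(n); print(n,c)
print(env.state(), env.grip_point_offset)
E
```

```text
pics
side {'intrinsics': array([[393.56864201,   0.        , 319.23812111],
       [  0.        , 393.56864201, 200.70973344],
       [  0.        ,   0.        ,   1.        ]]), 'dist_coeffs': array([-0.05577771,  0.        ,  0.        ,  0.        ,  0.        ]), 'rvec': array([ 2.15803793, -0.86142308,  0.37187539]), 'tvec': array([-398.98924632,  361.06125703, 1036.3797177 ])}
top {'intrinsics': array([[416.67361547,   0.        , 313.88342678],
       [  0.        , 416.67361547, 204.00245888],
       [  0.        ,   0.        ,   1.        ]]), 'dist_coeffs': array([-0.08909209,  0.        ,  0.        ,  0.        ,  0.        ]), 'rvec': array([ 2.19811058, -2.16665568,  0.07694683]), 'tvec': array([  21.54005263,  567.90585197, 1470.90921672])}
{'t': 0.1, 'joints': array([ 1.07536894e+00,  4.91469916e-01,  1.55938844e+00, -2.23666278e-05,
        1.09168519e+00, -1.05570834e-01]), 'qvel': array([-2.30639081e-03, -2.27917747e-03, -2.47115592e-03, -1.54533596e-03,
        7.21698017e-05,  3.67379356e-04]), 'tau': array([ 2.75500061e-03, -6.13624191e+01, -2.58605003e+01,  6.93919533e-02,
        4.70674038e-02, -1.16672504e-04]), 'eef_pos': array([237.40070833, 577.92833909, 214.13844908]), 'tcp_rot': array([-3.14064497e+00, -8.04715285e-05,  2.75174638e+00]), 'ft_force': array([0.71796994, 0.24163602, 0.40010292]), 'moment': array([0.01012391, 0.06490113, 0.02865298]), 'opening': 0.9995393650599758} 18.8
```

View pics/side0.png

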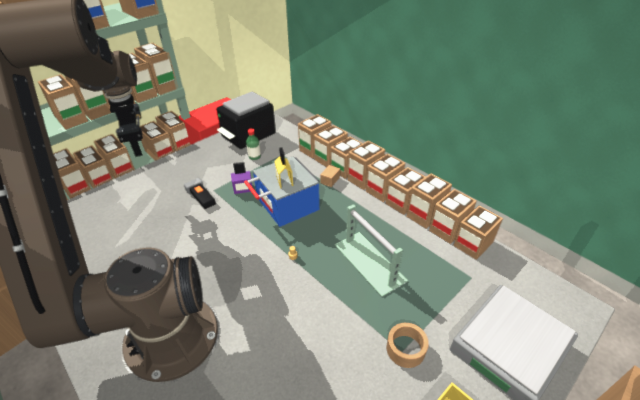

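View pics/top0.png

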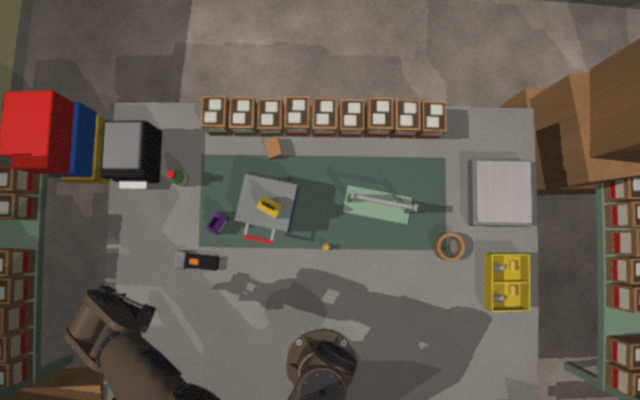

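The top view shows the bin at about (267,205) with the yellow marker at (268,207) on its lid and the red bar at (258,239). The rail runs from (348,195) to (415,207), and the purple look-alike is at (217,222).

```bash
cat > h.py <<'E'
from cell import env
import numpy as np, cv2
C={n:env.calibration(n) for n in("side","top")}
def proj(P,n):
    c=C[n];return cv2.projectPoints(np.float64(P).reshape(-1,1,3),c["rvec"],c["tvec"],c["intrinsics"],c["dist_coeffs"])[0].reshape(-1,2)
def ray(px,n):
    c=C[n];u=cv2.undistortPoints(np.float64([[px]]),c["intrinsics"],c["dist_coeffs"])[0,0]
    R=cv2.Rodrigues(c["rvec"])[0];d=R.T@np.array([u[0],u[1],1]);o=-R.T@c["tvec"];return o,d/np.linalg.norm(d)
def atz(px,n,z):
    o,d=ray(px,n);return o+d*(z-o[2])/d[2]
def tri(a,b):
    A=[];B=[]
    for px,n in((a,"side"),(b,"top")):
        o,d=ray(px,n);M=np.eye(3)-np.outer(d,d);A.append(M);B.append(M@o)
    return np.linalg.solve(sum(A),sum(B))
E
python3 - <<'E'
from h import *
np.set_printoptions(precision=1,suppress=True)
for q in ["marker","marker_seat","rail","rail_mid","bin","bin_lid_hinge","lid_bar"]:
    r={}
    for n in("side","top"):
        r[n]=env.place_of(q,n); print(q,n,[(np.round(x["pixel"],1).tolist(),round(x["conf"],2)) for x in r[n][:3]])
    if r["side"] and r["top"]:
        for a in r["side"][:2]:
            for b in r["top"][:2]:
                P=tri(a["pixel"],b["pixel"]);print("   ",P,np.linalg.norm(proj(P,"top")[0]-b["pixel"]))
E
python3 - <<'E'
import cv2
im=cv2.imread("pics/top0.png")
cv2.imwrite("pics/topz.png",cv2.resize(im[140:265,190:440],None,fx=3.2,fy=3.2,interpolation=cv2.INTER_CUBIC))
im=cv2.imread("pics/side0.png")
cv2.imwrite("pics/sidez.png",cv2.resize(im[120:300,220:420],None,fx=3.3,fy=3.3,interpolation=cv2.INTER_CUBIC))
E
```

```text
marker side [([240.6, 187.5], 0.77), ([282.7, 182.7], 0.58)]
marker top [([217.7, 220.2], 0.91)]
    [500.7 382.1  -1. ] 1.41100326973476
    [558.3 319.6  33.7] 21.086537025379666
marker_seat side [([239.1, 178.9], 0.62), ([283.8, 164.8], 0.58)]
marker_seat top [([217.8, 220.2], 0.58)]
    [497.5 371.1  49. ] 2.027882220448558
    [554.9 297.  130.4] 22.377331878725165
rail side [([366.9, 264.4], 0.86), ([247.8, 188.4], 0.7)]
rail top [([381.1, 203.1], 0.74), ([375.6, 206.9], 0.65)]
    [ 567.9 -206.9    5.3] 2.8068905428102275
    [ 563.1 -196.2   -2.6] 0.4613703033988383
    [415.8 -95.3 388.1] 52.66767063369051
    [413.7 -84.4 376.9] 49.2955711298957
rail_mid side [([372.2, 228.4], 0.6), ([307.2, 171.8], 0.5)]
rail_mid top [([383.9, 205.2], 0.59)]
    [ 559.4 -201.1  161.9] 1.2507317602871146
    [ 485.4 -124.4  377.6] 24.546856332837944
bin side [([286.5, 202.9], 0.71)]
bin top []
bin_lid_hinge side [([305.9, 171.5], 0.61), ([201.1, 196.4], 0.51)]
bin_lid_hinge top [([269.4, 178.6], 0.87)]
    [648.2 179.4 107.2] 1.02261986580967
    [465.  224.2 161.8] 55.38058561296943
lid_bar side [([250.0, 187.2], 0.98)]
lid_bar top [([257.2, 240.5], 0.6)]
    [437.2 213.2 136.7] 0.4435563644380714
```

View pics/topz.png

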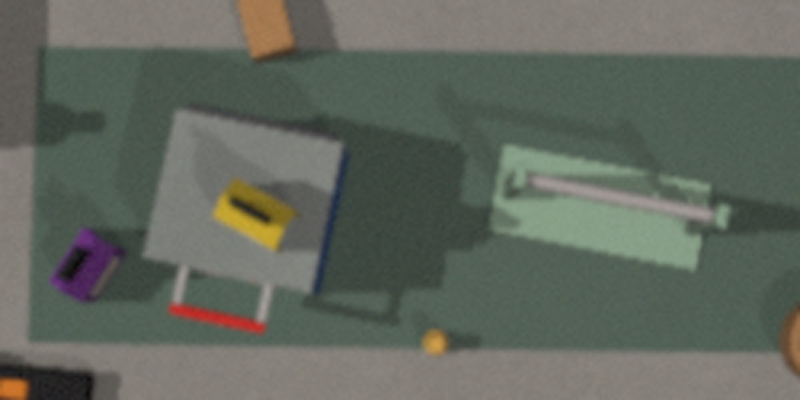

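View pics/sidez.png

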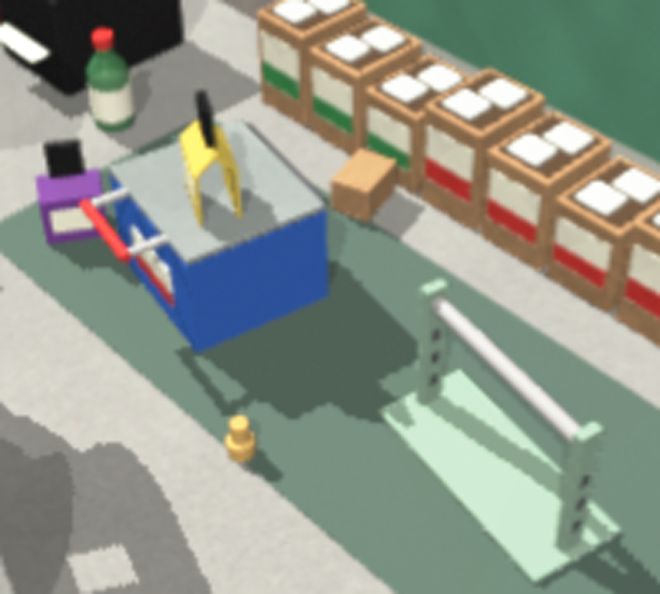

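```bash
cat > fit.py <<'E'
from h import *
from scipy.optimize import minimize
def Rz(a): return np.array([[np.cos(a),-np.sin(a)],[np.sin(a),np.cos(a)]])
def place(P,p):
    P=np.array(P,float);Q=P.copy();Q[:,:2]=P[:,:2]@Rz(p[2]).T+p[:2];return Q
def box(x0,x1,y0,y1,z0,z1): return [(x,y,z) for x in(x0,x1) for y in(y0,y1) for z in(z0,z1)]
S=8
def render(parts,p,n,roi):
    x0,y0,x1,y1=roi;m=np.zeros(((y1-y0)*S,(x1-x0)*S),np.uint8)
    for Pt in parts:
        q=(proj(place(Pt,p),n)-[x0,y0]+.5)*S
        cv2.fillConvexPoly(m,cv2.convexHull(np.round(q).astype(np.int32)),255)
    return cv2.resize(m,(x1-x0,y1-y0),interpolation=cv2.INTER_AREA)/255.
def fit(parts,obs,p0,steps=(6,6,.12)):
    # obs: list (name, roi, mask full)
    def f(v):
        p=np.array(v)*steps
        s=0
        for n,roi,m in obs:
            r=render(parts,p,n,roi);mm=m[roi[1]:roi[3],roi[0]:roi[2]]
            s+=((cv2.GaussianBlur(r,(0,0),.8)-cv2.GaussianBlur(mm.astype(float),(0,0),.8))**2).sum()/mm.sum()
        return s
    best=None
    for d in(-.25,0,.25):
        v=np.array([p0[0],p0[1],p0[2]+d])/steps
        r=minimize(f,v,method="Nelder-Mead",options=dict(initial_simplex=np.vstack([v]+[v+np.eye(3)[i]*1.5 for i in range(3)]),xatol=.01,fatol=1e-5))
        if best is None or r.fun<best.fun: best=r
    return best.x*steps,best.fun
def mk(z): # marker parts with feet at z ; yellow parts, tab
    Y=[box(18,22,-35,35,z,z+60),box(-22,-18,-35,35,z,z+60),
       [(x,y,zz) for y in(-35,35) for x,zz in((18,z+60),(22,z+60),(0,z+78),(0,z+82))],
       [(-x,y,zz) for y in(-35,35) for x,zz in((18,z+60),(22,z+60),(0,z+78),(0,z+82))]]
    return Y,[box(-5,5,-20,20,z+80,z+123)]
E
cat > m1.py <<'E'
from fit import *
np.set_printoptions(precision=2,suppress=True)
I={n:cv2.imread(f"pics/{n}0.png") for n in("side","top")}
H={n:cv2.cvtColor(I[n],cv2.COLOR_BGR2HSV) for n in I}
for n in C: print(n,ray((320,200),n)[0])
def ym(n,roi):
    h=H[n];m=(h[...,0]>20)&(h[...,0]<35)&(h[...,1]>120)&(h[...,2]>70)
    k=(h[...,2]<60)
    z=np.zeros(m.shape,bool);z[roi[1]:roi[3],roi[0]:roi[2]]=1
    return m&z,k&z
def red(n,roi):
    h=H[n];m=((h[...,0]<8)|(h[...,0]>172))&(h[...,1]>130)&(h[...,2]>80)
    z=np.zeros(m.shape,bool);z[roi[1]:roi[3],roi[0]:roi[2]]=1
    return m&z
rs=(270,140,300,192);rt=(250,190,292,225)
Y,T=mk(128)
ys,ks=ym("side",rs);yt,kt=ym("top",rt)
print(ys.sum(),ks.sum(),yt.sum(),kt.sum())
p0=np.array([545,187,-0.4])
for nm,obs in(("both",[("side",rs,ys|ks),("top",rt,yt|kt)]),("top",[("top",rt,yt|kt)]),("side",[("side",rs,ys|ks)])):
    print("marker",nm,*fit(Y+T,obs,p0))
bt=red("top",(235,225,285,250));bs=red("side",(240,174,275,210))
print(bt.sum(),bs.sum())
z=124;a=np.linspace(0,2*np.pi,12,endpoint=False)
bar=[[(6*np.cos(t),y,z+6*np.sin(t)) for t in a for y in(-50,50)]]
ot=("top",(235,225,285,250),bt);os_=("side",(240,174,275,210),bs)
for nm,obs in(("both",[ot,os_]),("top",[ot]),("side",[os_])):
    print("bar",nm,*fit(bar,obs,[437,213,-.2]))
E
python3 m1.py
```

```text
side [ -68.12 -672.91  951.94]
top [ 457.92   24.33 1508.73]
210 37 277 15
marker both [546.82 170.03  -0.54] 0.1351417856753468
marker top [545.63 171.12  -0.47] 0.014879617142352067
marker side [547.67 170.35  -0.55] 0.09667737360675707
106 95
bar both [441.86 215.09  -0.2 ] 0.12574388214911897
bar top [440.97 215.27  -0.2 ] 0.013099627942461204
bar side [443.33 215.99  -0.21] 0.08089951306566016
```

```bash
cat > m2.py <<'E'
from fit import *
np.set_printoptions(precision=2,suppress=True)
I={n:cv2.imread(f"pics/{n}0.png") for n in("side","top")}
a=np.linspace(0,2*np.pi,12,endpoint=False)
rail=[[(8*np.cos(t),y,140+8*np.sin(t)) for t in a for y in(-99,99)]]
roi={"top":(348,185,420,215),"side":(345,205,405,260)}
obs=[];vis=[]
for n in roi:
    x0,y0,x1,y1=roi[n];b,g,r=[I[n][...,i].astype(int) for i in range(3)]
    m=(r>=g-2)&(r>115 if n=="top" else r>140)
    z=np.zeros(m.shape,bool);z[y0:y1,x0:x1]=1;m&=z
    k,l,s,c=cv2.connectedComponentsWithStats(m.astype(np.uint8));i=1+s[1:,4].argmax();m=l==i;print(n,s[i])
    obs.append((n,roi[n],m));v=I[n][y0:y1,x0:x1].copy();v2=v.copy();v2[m[y0:y1,x0:x1]]=(0,0,255)
    vis.append(cv2.resize(np.hstack([v,v2]),(600,280),interpolation=cv2.INTER_NEAREST))
cv2.imwrite("pics/rail.png",np.vstack(vis))
for o in(obs,obs[:1],obs[1:]): print([q[0] for q in o],*fit(rail,o,[560,-201,-.2]))
# edge check of base plate with yaw
E
python3 m2.py
```

```text
top [355 195  58  14 244]
side [362 205  43  28 540]
['top', 'side'] [ 571.04 -202.48   -0.18] 1.524882661327413
['top'] [ 571.41 -200.72   -0.18] 0.044166828767165496
['side'] [ 649.31 -162.44   -3.11] 0.43556207187677665
```

View pics/rail.png

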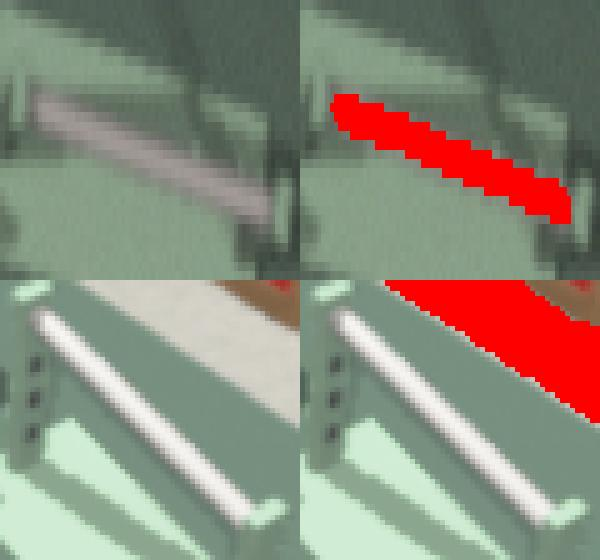

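```bash
sed -i 's/i=1+s\[1:,4\].argmax()/i=[j for j in range(1,k) if (l[222:238,366:384]==j).sum()>20 or (n=="top" and s[j,4]>100)][0]/' m2.py; python3 m2.py
```

```text
top [355 195  58  14 244]
side [351 210  44  43 289]
['top', 'side'] [ 572.73 -197.3    -0.18] 0.14485663471351146
['top'] [ 571.41 -200.72   -0.18] 0.044166828767165496
['side'] [ 575.26 -189.33   -0.19] 0.06127609062907513
```

Emit:
drive_tool(
  commands=[
    {"dx": 5,"dy": -7,"dz": 25,"yaw": -5},
    {"dx": 20,"dy": -25,"dz": 25,"yaw": -6},
    {"dx": 20,"dy": -25,"dz": 20,"yaw": -6},
    {"dx": 20,"dy": -26,"dz": 16,"yaw": -6},
    {"dx": 20,"dy": -26,"yaw": -6},
  ],
  grip=0.5,
)

```text
invalid input
```

Emit:
drive_tool(
  commands=[
    {"dx": 20,"dy": -27,"yaw": -6},
    {"dx": 20,"dy": -27,"yaw": -6},
    {"dx": 20,"dy": -27,"yaw": -6},
    {"dx": 20,"dy": -27,"yaw": -6},
    {"dx": 20,"dy": -27,"yaw": -6},
  ],
)

```text
invalid input
```

Emit:
drive_tool(
  commands=[
    {"dx": 20,"dy": -27,"yaw": -6},
    {"dx": 20,"dy": -27,"yaw": -6},
    {"dx": 20,"dy": -27,"yaw": -6},
    {"dx": 20,"dy": -27,"yaw": -6},
    {"dx": 10,"dy": -10,"yaw": -6},
  ],
)

```text
invalid input
```

Emit:
drive_tool(
  commands=[
    {"dx": 0,"dy": 0,"dz": 0},
    {"dx": 0},
    {"dx": 0},
  ],
)

```text
invalid input
```

Emit:
drive_tool(
  commands=[
    {"dx": 5,"dy": -7,"dz": 25,"yaw": -5},
    {"dx": 20,"dy": -25,"dz": 25,"yaw": -6},
    {"dx": 20,"dy": -25,"dz": 20,"yaw": -6},
    {"dx": 20,"dy": -26,"dz": 16,"yaw": -6},
    {"dx": 20,"dy": -26,"dz": 0,"yaw": -6},
  ],
  grip=0.5,
)

```text
t: 1.22
eef_pos: [323.6, 468.7, 304.0]
tcp_rot: [3.136, -0.001, 2.241]
ft_force: [-0.1, 0.9, -0.2]
opening: 0.708
```

Emit:
drive_tool(
  commands=[
    {"dx": 20,"dy": -27,"dz": 0,"yaw": -6},
    {"dx": 20,"dy": -27,"dz": 0,"yaw": -6},
    {"dx": 20,"dy": -27,"dz": 0,"yaw": -6},
    {"dx": 20,"dy": -27,"dz": 0,"yaw": -6},
    {"dx": 20,"dy": -27,"dz": 0,"yaw": -6},
  ],
)

```text
t: 1.63
eef_pos: [423.2, 332.7, 300.9]
tcp_rot: [3.141, -0.0, 1.717]
ft_force: [-0.4, 1.0, 0.7]
opening: 0.504
```

Emit:
drive_tool(
  commands=[
    {"dx": 20,"dy": -27,"dz": 0,"yaw": -6},
    {"dx": 20,"dy": -27,"dz": 0,"yaw": -6},
    {"dx": 20,"dy": -27,"dz": 0,"yaw": -6},
    {"dx": 20,"dy": -27,"dz": 0,"yaw": -6},
    {"dx": 20,"dy": -27,"dz": 0,"yaw": -6},
  ],
)

```text
t: 2.05
eef_pos: [523.2, 197.6, 300.8]
tcp_rot: [3.141, -0.0, 1.193]
ft_force: [0.8, 1.1, 0.0]
opening: 0.501
```

Emit:
drive_tool(
  commands=[
    {"dx": 20,"dy": -25,"dz": 0,"yaw": -6},
    {"dx": 2,"dy": -3,"dz": 0,"yaw": 0},
    {"dx": 0,"dy": 0,"dz": 0,"yaw": 0},
  ],
)

```text
t: 2.3
eef_pos: [545.2, 169.8, 300.3]
tcp_rot: [-3.141, 0.0, 1.092]
ft_force: [0.1, 0.3, 0.0]
opening: 0.502
```

Emit:
drive_tool(
  commands=[
    {"dx": 0,"dy": 0,"dz": -25,"yaw": 0},
    {"dx": 0,"dy": 0,"dz": -25,"yaw": 0},
    {"dx": 0,"dy": 0,"dz": -20,"yaw": 0},
    {"dx": 0,"dy": 0,"dz": -15,"yaw": 0},
    {"dx": 0,"dy": 0,"dz": 0,"yaw": 0},
  ],
)

```text
t: 2.72
eef_pos: [542.6, 172.0, 213.0]
tcp_rot: [-3.138, 0.003, 1.096]
ft_force: [-0.3, 0.5, 0.4]
opening: 0.499
```

```bash
python3 - <<'E'
from h import *
a=env.read_camera("side")[:,:,::-1][110:230,220:380]
b=env.read_camera("top")[:,:,::-1][150:270,190:350]
cv2.imwrite("pics/pre.png",np.vstack([cv2.resize(x,None,fx=2.5,fy=2.5,interpolation=cv2.INTER_CUBIC) for x in(a,b)]))
E
```

```text
(no output)
```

View pics/pre.png

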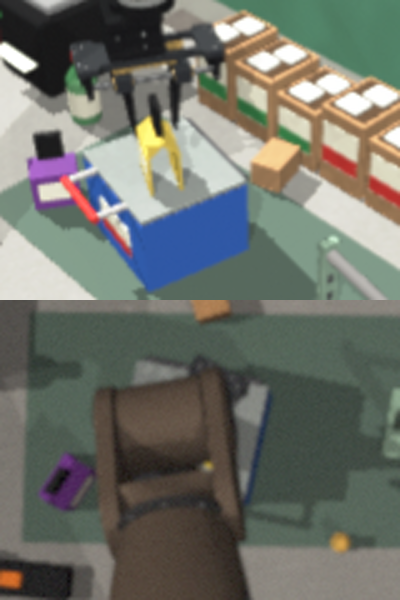

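The fingers straddle the tab (side crop, around (155,110)), so I'm closing.

Emit:
drive_tool(
  commands=[
    {"dx": 0,"dy": 0,"dz": 0,"yaw": 0},
    {"dx": 0,"dy": 0,"dz": 0,"yaw": 0},
    {"dx": 0,"dy": 0,"dz": 0,"yaw": 0},
    {"dx": 0,"dy": 0,"dz": 0,"yaw": 0},
    {"dx": 0,"dy": 0,"dz": 0,"yaw": 0},
  ],
  grip=0.0,
)

```text
t: 3.23
eef_pos: [544.6, 171.2, 216.1]
tcp_rot: [3.141, -0.0, 1.094]
ft_force: [0.4, 0.6, 0.2]
opening: 0.206
```

Emit:
drive_tool(
  commands=[
    {"dx": 0,"dy": 0,"dz": 0,"yaw": 0},
    {"dx": 0,"dy": 0,"dz": 0,"yaw": 0},
    {"dx": 0,"dy": 0,"dz": 5,"yaw": 0},
    {"dx": 0,"dy": 0,"dz": 10,"yaw": 0},
    {"dx": 0,"dy": 0,"dz": 15,"yaw": 0},
  ],
)

```text
t: 3.65
eef_pos: [544.1, 171.0, 245.7]
tcp_rot: [-3.14, 0.001, 1.094]
ft_force: [0.5, 0.4, -0.5]
opening: 0.107
```

Emit:
drive_tool(
  commands=[
    {"dx": 0,"dy": 0,"dz": 20,"yaw": 0},
    {"dx": 0,"dy": 0,"dz": 20,"yaw": 0},
    {"dx": 0,"dy": 0,"dz": 10,"yaw": 0},
    {"dx": 0,"dy": 0,"dz": 0,"yaw": 0},
  ],
)

```text
t: 3.98
eef_pos: [545.1, 171.3, 298.3]
tcp_rot: [3.138, -0.003, 1.094]
ft_force: [0.0, 0.5, -1.2]
opening: 0.102
```

```bash
python3 - <<'E'
from h import *
a=env.read_camera("side")[:,:,::-1][90:230,220:380]
cv2.imwrite("pics/lift.png",cv2.resize(a,None,fx=4,fy=4,interpolation=cv2.INTER_CUBIC))
print(env.state()["ft_force"],env.state()["joints"])
E
```

```text
[ 0.53798649 -0.28198339 -1.10187483] [ 1.88882036e-01  3.39370586e-01  1.58195854e+00 -4.27111900e-05
  1.21824894e+00  6.65929807e-01]
```

View pics/lift.png

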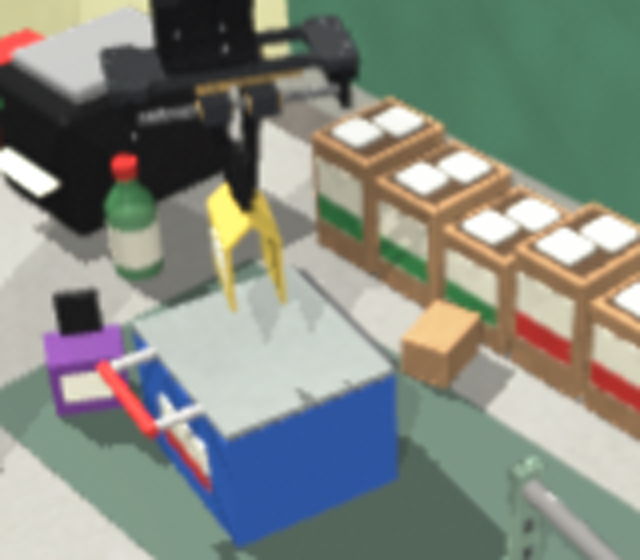

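The marker is gripped and hangs upright (the force reading dropped by about 1.1 N). Now moving it to the rail.

Emit:
drive_tool(
  commands=[
    {"dx": 1,"dy": -10,"dz": 0,"yaw": 1},
    {"dx": 2,"dy": -20,"dz": 0,"yaw": 1},
    {"dx": 2,"dy": -25,"dz": 0,"yaw": 1},
    {"dx": 2,"dy": -25,"dz": 0,"yaw": 1},
    {"dx": 2,"dy": -25,"dz": 0,"yaw": 1},
  ],
)

```text
t: 4.45
eef_pos: [553.0, 65.2, 294.3]
tcp_rot: [-3.14, 0.001, 1.182]
ft_force: [1.4, -0.5, -1.5]
opening: 0.101
```

Emit:
drive_tool(
  commands=[
    {"dx": 2,"dy": -25,"dz": 0,"yaw": 1},
    {"dx": 2,"dy": -25,"dz": 0,"yaw": 1},
    {"dx": 2,"dy": -25,"dz": 0,"yaw": 1},
    {"dx": 2,"dy": -25,"dz": 0,"yaw": 1},
    {"dx": 2,"dy": -25,"dz": 0,"yaw": 1},
  ],
)

```text
t: 4.87
eef_pos: [563.0, -60.0, 294.3]
tcp_rot: [-3.14, 0.0, 1.269]
ft_force: [-0.3, 0.3, -0.8]
opening: 0.104
```

Emit:
drive_tool(
  commands=[
    {"dx": 2,"dy": -25,"dz": 0,"yaw": 2},
    {"dx": 2,"dy": -25,"dz": 0,"yaw": 2},
    {"dx": 2,"dy": -25,"dz": 0,"yaw": 2},
    {"dx": 1,"dy": -25,"dz": 0,"yaw": 1},
    {"dx": 1,"dy": -25,"dz": 0,"yaw": 0},
  ],
)

```text
t: 5.28
eef_pos: [571.1, -185.0, 294.2]
tcp_rot: [-3.14, -0.0, 1.392]
ft_force: [0.7, 0.4, -0.8]
opening: 0.103
```

Emit:
drive_tool(
  commands=[
    {"dx": 0,"dy": -14,"dz": 0,"yaw": 0},
    {"dx": 0,"dy": 0,"dz": 0,"yaw": 0},
    {"dx": 0,"dy": 0,"dz": 0,"yaw": 0},
  ],
)

```text
t: 5.53
eef_pos: [571.1, -197.9, 294.7]
tcp_rot: [-3.14, -0.001, 1.389]
ft_force: [-1.2, 0.2, 0.1]
opening: 0.102
```

```bash
python3 - <<'E'
from h import *
a=env.read_camera("side")[:,:,::-1][120:300,290:450]
cv2.imwrite("pics/rail1.png",cv2.resize(a,None,fx=3.3,fy=3.3,interpolation=cv2.INTER_CUBIC))
cv2.imwrite("pics/side_rail1.png",env.read_camera("side")[:,:,::-1])
s=env.state();print(s["eef_pos"],s["tcp_rot"],s["ft_force"])
E
```

```text
[ 571.37681349 -196.82077434  295.28832474] [-3.14097161e+00 -4.81820286e-04  1.39088620e+00] [-0.35230112  0.5203011  -0.9690785 ]
```

View pics/rail1.png

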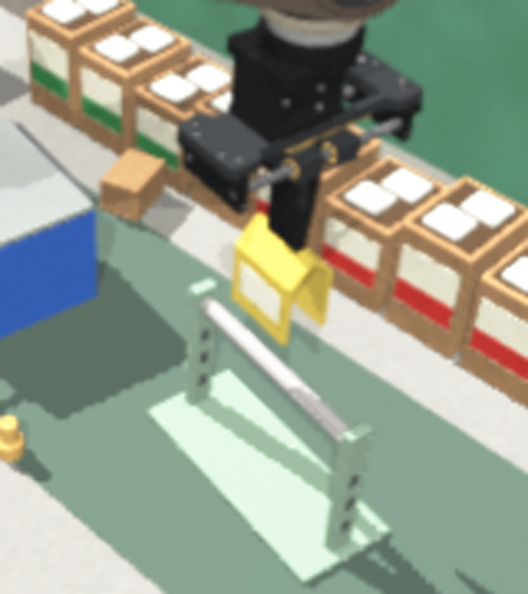

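```bash
python3 - <<'E'
from fit import *
im=cv2.imread("pics/side_rail1.png");h=cv2.cvtColor(im,cv2.COLOR_BGR2HSV)
roi=(355,178,395,228)
m=(h[...,0]>20)&(h[...,0]<35)&(h[...,1]>110)&(h[...,2]>70)
z=np.zeros(m.shape,bool);z[roi[1]:roi[3],roi[0]:roi[2]]=1;m&=z;print(m.sum())
for zz in(203,207,211): print(zz,fit(mk(zz)[0],[("side",roi,m)],[571,-197,-.18]))
a=np.linspace(0,2*np.pi,12,endpoint=False)
rail=[[(8*np.cos(t),y,140+8*np.sin(t)) for t in a for y in(-99,99)]]
v=im.copy()
for P in mk(207.5)[0]: cv2.polylines(v,[cv2.convexHull(proj(place(P,[571,-197,-.18]),"side").round().astype(np.int32))],True,(0,0,255),1)
cv2.polylines(v,[cv2.convexHull(proj(place(rail[0],[572,-198,-.18]),"side").round().astype(np.int32))],True,(255,0,0),1)
cv2.imwrite("pics/ov.png",cv2.resize(v[160:280,330:430],None,fx=5,fy=5,interpolation=cv2.INTER_NEAREST))
E
```

```text
576
203 (array([ 5.75857309e+02, -1.91781500e+02, -1.68034680e-01]), np.float64(0.23131054465868756))
207 (array([ 5.72095684e+02, -1.94928723e+02, -1.70340433e-01]), np.float64(0.2342093533631298))
211 (array([ 5.68838342e+02, -1.97503706e+02, -1.83665771e-01]), np.float64(0.2376971110568475))
```

View pics/ov.png

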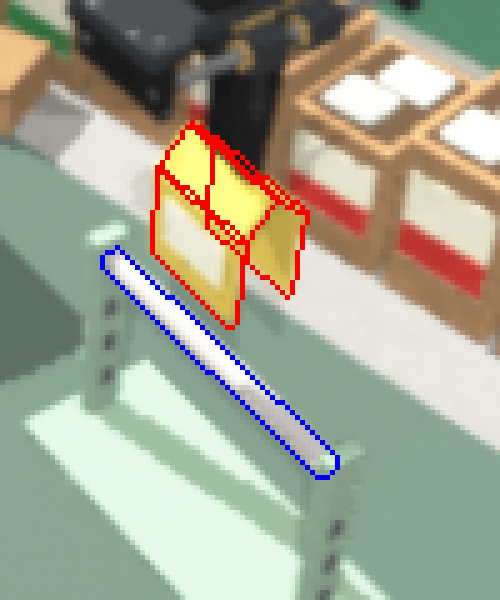

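Emit:
drive_tool(
  commands=[
    {"dx": 0,"dy": 0,"dz": -15,"yaw": 0},
    {"dx": 0,"dy": 0,"dz": -20,"yaw": 0},
    {"dx": 0,"dy": 0,"dz": -20,"yaw": 0},
    {"dx": 1,"dy": 0,"dz": -15,"yaw": 0},
    {"dx": 0,"dy": 0,"dz": -10,"yaw": 0},
  ],
)

```text
t: 6.05
eef_pos: [572.2, -196.3, 214.2]
tcp_rot: [-3.14, -0.001, 1.392]
ft_force: [0.7, -0.8, -1.0]
opening: 0.106
```

Emit:
drive_tool(
  commands=[
    {"dx": 0,"dy": 0,"dz": -15,"yaw": 0},
    {"dx": 0,"dy": 0,"dz": -12,"yaw": 0},
    {"dx": 0,"dy": 0,"dz": -10,"yaw": 0},
    {"dx": 0,"dy": 0,"dz": -4,"yaw": 0},
    {"dx": 0,"dy": 0,"dz": 0,"yaw": 0},
  ],
)

```text
t: 6.47
eef_pos: [572.4, -197.3, 174.1]
tcp_rot: [-3.141, -0.0, 1.391]
ft_force: [0.2, 0.3, -1.9]
opening: 0.106
```

```bash
python3 - <<'E'
from h import *
a=env.read_camera("side")[:,:,::-1][160:280,310:430]
cv2.imwrite("pics/rail2.png",cv2.resize(a,None,fx=4.5,fy=4.5,interpolation=cv2.INTER_CUBIC))
s=env.state();print(s["eef_pos"],s["tcp_rot"],s["ft_force"])
E
```

```text
[ 572.62050913 -197.56768163  174.78609515] [ 3.14157800e+00 -1.56996668e-05  1.39084419e+00] [ 0.5175186   0.09053026 -1.91366203]
```

View pics/rail2.png

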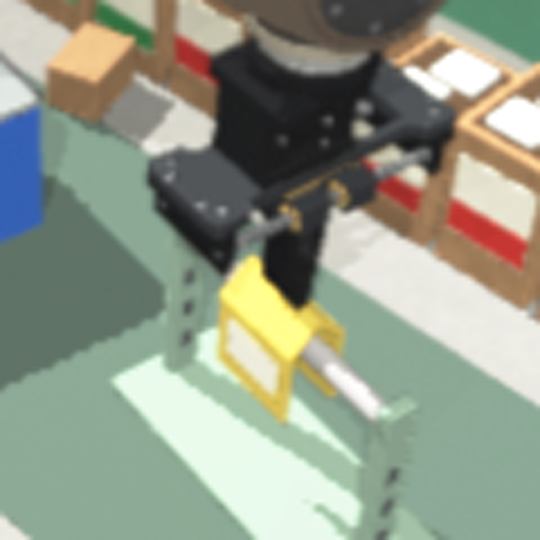

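The marker is astride the rail; lowering in small steps.

Emit:
drive_tool(
  commands=[
    {"dx": 0,"dy": 0,"dz": -4,"yaw": 0},
    {"dx": 0,"dy": 0,"dz": -3,"yaw": 0},
    {"dx": 0,"dy": 0,"dz": -2,"yaw": 0},
    {"dx": 0,"dy": 0,"dz": 0,"yaw": 0},
  ],
)

```text
t: 6.85
eef_pos: [572.4, -197.8, 165.4]
tcp_rot: [-3.141, -0.0, 1.39]
ft_force: [-1.1, 0.4, -1.5]
opening: 0.103
```

Emit:
drive_tool(
  commands=[
    {"dx": 0,"dy": 0,"dz": -1,"yaw": 0},
    {"dx": 0,"dy": 0,"dz": -1,"yaw": 0},
    {"dx": 0,"dy": 0,"dz": 0,"yaw": 0},
  ],
)

```text
t: 7.1
eef_pos: [572.5, -197.9, 163.6]
tcp_rot: [3.142, -0.0, 1.39]
ft_force: [0.5, -0.5, -0.3]
opening: 0.106
```

Emit:
drive_tool(
  commands=[
    {"dx": 0,"dy": 0,"dz": -1,"yaw": 0},
    {"dx": 0,"dy": 0,"dz": 0,"yaw": 0},
    {"dx": 0,"dy": 0,"dz": 0,"yaw": 0},
  ],
)

```text
t: 7.35
eef_pos: [572.5, -197.9, 162.6]
tcp_rot: [3.142, -0.0, 1.39]
ft_force: [0.3, 0.2, -1.1]
opening: 0.104
```

Emit:
drive_tool(
  commands=[
    {"dx": 0,"dy": 0,"dz": -1,"yaw": 0},
    {"dx": 0,"dy": 0,"dz": 0,"yaw": 0},
    {"dx": 0,"dy": 0,"dz": 0,"yaw": 0},
  ],
)

```text
t: 7.6
eef_pos: [572.6, -197.9, 161.7]
tcp_rot: [3.141, 0.0, 1.39]
ft_force: [0.8, -0.4, -1.2]
opening: 0.107
```

Emit:
drive_tool(
  commands=[
    {"dx": 0,"dy": 0,"dz": -1,"yaw": 0},
    {"dx": 0,"dy": 0,"dz": 0,"yaw": 0},
    {"dx": 0,"dy": 0,"dz": 0,"yaw": 0},
  ],
)

```text
t: 7.85
eef_pos: [572.7, -197.9, 161.6]
tcp_rot: [3.14, 0.0, 1.39]
ft_force: [-1.8, 0.0, 7.9]
opening: 0.106
```

Emit:
drive_tool(
  commands=[
    {"dx": 0,"dy": 0,"dz": -1,"yaw": 0},
    {"dx": 0,"dy": 0,"dz": 0,"yaw": 0},
    {"dx": 0,"dy": 0,"dz": 0,"yaw": 0},
  ],
)

```text
t: 8.1
eef_pos: [572.7, -198.0, 161.6]
tcp_rot: [3.14, 0.001, 1.39]
ft_force: [-4.1, 0.8, 16.5]
opening: 0.102
```

Contact: the force rose at TCP z = 161.6, which matches the prediction. Backing off 2 mm and releasing.

Emit:
drive_tool(
  commands=[
    {"dx": 0,"dy": 0,"dz": 2,"yaw": 0},
    {"dx": 0,"dy": 0,"dz": 0,"yaw": 0},
    {"dx": 0,"dy": 0,"dz": 0,"yaw": 0},
  ],
)

```text
t: 8.35
eef_pos: [572.6, -197.9, 161.7]
tcp_rot: [3.141, 0.0, 1.39]
ft_force: [1.2, -0.9, 2.0]
opening: 0.105
```

Emit:
drive_tool(
  commands=[
    {"dx": 0,"dy": 0,"dz": 0,"yaw": 0},
    {"dx": 0,"dy": 0,"dz": 0,"yaw": 0},
    {"dx": 0,"dy": 0,"dz": 0,"yaw": 0},
    {"dx": 0,"dy": 0,"dz": 0,"yaw": 0},
    {"dx": 0,"dy": 0,"dz": 0,"yaw": 0},
  ],
  grip=0.4,
)

```text
t: 8.77
eef_pos: [572.4, -197.9, 161.5]
tcp_rot: [-3.141, -0.0, 1.39]
ft_force: [0.3, 0.4, 0.0]
opening: 0.378
```

Emit:
drive_tool(
  commands=[
    {"dx": 0,"dy": 0,"dz": 4,"yaw": 0},
    {"dx": 0,"dy": 0,"dz": 10,"yaw": 0},
    {"dx": 0,"dy": 0,"dz": 20,"yaw": 0},
    {"dx": 0,"dy": 0,"dz": 20,"yaw": 0},
    {"dx": 0,"dy": 0,"dz": 20,"yaw": 0},
  ],
)

```text
t: 9.18
eef_pos: [572.5, -197.9, 237.4]
tcp_rot: [3.141, 0.0, 1.39]
ft_force: [0.4, 0.8, -0.2]
opening: 0.398
```

```bash
python3 - <<'E'
from h import *
a=env.read_camera("side")[:,:,::-1][160:280,310:430]
cv2.imwrite("pics/rail3.png",cv2.resize(a,None,fx=4.5,fy=4.5,interpolation=cv2.INTER_CUBIC))
s=env.state();print(s["eef_pos"],s["tcp_rot"],s["ft_force"])
E
```

```text
[ 573.65815297 -198.36874037  241.56009506] [3.13567404e+00 1.55467596e-03 1.39046506e+00] [ 0.25709652 -0.8432106   2.96210414]
```

View pics/rail3.png

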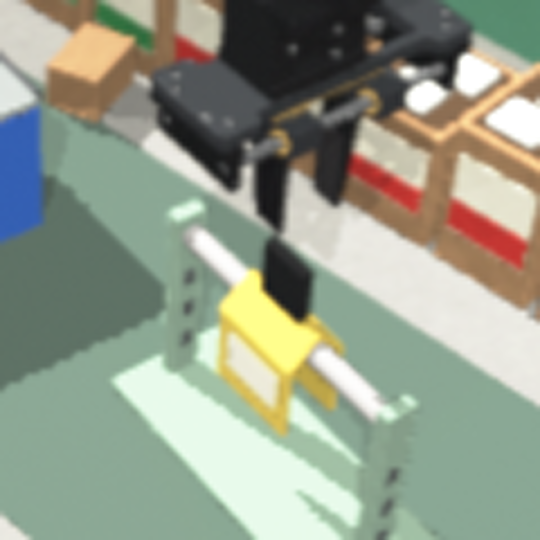

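The marker hangs seated with its tab upright, and the stand is undisturbed. On to the bar.

Emit:
drive_tool(
  commands=[
    {"dx": -3,"dy": 10,"dz": 10,"yaw": 0},
    {"dx": -8,"dy": 25,"dz": 5,"yaw": -1},
    {"dx": -8,"dy": 25,"dz": 0,"yaw": 0},
    {"dx": -8,"dy": 25,"dz": 0,"yaw": 0},
    {"dx": -8,"dy": 25,"dz": 0,"yaw": 0},
  ],
)

```text
t: 9.65
eef_pos: [536.4, -86.2, 250.9]
tcp_rot: [-3.141, -0.0, 1.373]
ft_force: [0.6, -0.3, 0.1]
opening: 0.398
```

Emit:
drive_tool(
  commands=[
    {"dx": -8,"dy": 25,"dz": 0,"yaw": 0},
    {"dx": -8,"dy": 25,"dz": 0,"yaw": 0},
    {"dx": -8,"dy": 25,"dz": 0,"yaw": 0},
    {"dx": -8,"dy": 25,"dz": 0,"yaw": 0},
    {"dx": -8,"dy": 25,"dz": 0,"yaw": 0},
  ],
)

```text
t: 10.07
eef_pos: [496.3, 38.8, 250.9]
tcp_rot: [-3.141, -0.0, 1.373]
ft_force: [1.3, 0.4, -0.6]
opening: 0.396
```

Emit:
drive_tool(
  commands=[
    {"dx": -8,"dy": 25,"dz": 0,"yaw": 0},
    {"dx": -8,"dy": 25,"dz": 0,"yaw": 0},
    {"dx": -8,"dy": 25,"dz": 0,"yaw": 0},
    {"dx": -8,"dy": 25,"dz": 0,"yaw": 0},
    {"dx": -8,"dy": 25,"dz": 0,"yaw": 0},
  ],
)

```text
t: 10.48
eef_pos: [456.1, 163.6, 251.0]
tcp_rot: [-3.141, 0.0, 1.373]
ft_force: [1.3, -0.2, 0.4]
opening: 0.399
```

Emit:
drive_tool(
  commands=[
    {"dx": -8,"dy": 25,"dz": 0,"yaw": 0},
    {"dx": -8,"dy": 25,"dz": 0,"yaw": 0},
    {"dx": 0,"dy": 3,"dz": -10,"yaw": 0},
    {"dx": 0,"dy": 0,"dz": -20,"yaw": 0},
    {"dx": 0,"dy": 0,"dz": -20,"yaw": 0},
  ],
)

```text
t: 10.9
eef_pos: [440.8, 215.7, 200.4]
tcp_rot: [3.141, -0.0, 1.375]
ft_force: [0.5, 0.1, -0.6]
opening: 0.399
```

Emit:
drive_tool(
  commands=[
    {"dx": 0,"dy": 0,"dz": -20,"yaw": 0},
    {"dx": 0,"dy": 0,"dz": -10,"yaw": 0},
    {"dx": 0,"dy": 0,"dz": 0,"yaw": 0},
  ],
)

```text
t: 11.15
eef_pos: [440.1, 214.6, 168.6]
tcp_rot: [-3.138, 0.002, 1.373]
ft_force: [-0.8, 1.2, -0.8]
opening: 0.4
```

```bash
python3 - <<'E'
from h import *
a=env.read_camera("side")[:,:,::-1]
cv2.imwrite("pics/bar1.png",cv2.resize(a[110:250,200:360],None,fx=4,fy=4,interpolation=cv2.INTER_CUBIC))
s=env.state();print(s["eef_pos"],s["tcp_rot"],s["ft_force"],s["joints"])
E
```

```text
[440.73257066 214.83422682 169.94972761] [-3.13953844e+00  1.26573397e-03  1.37297715e+00] [0.25340141 0.05418221 0.6844262 ] [ 3.18789631e-01  3.59925511e-01  1.93327900e+00 -1.14266012e-04
  8.50799476e-01  5.16685553e-01]
```

View pics/bar1.png

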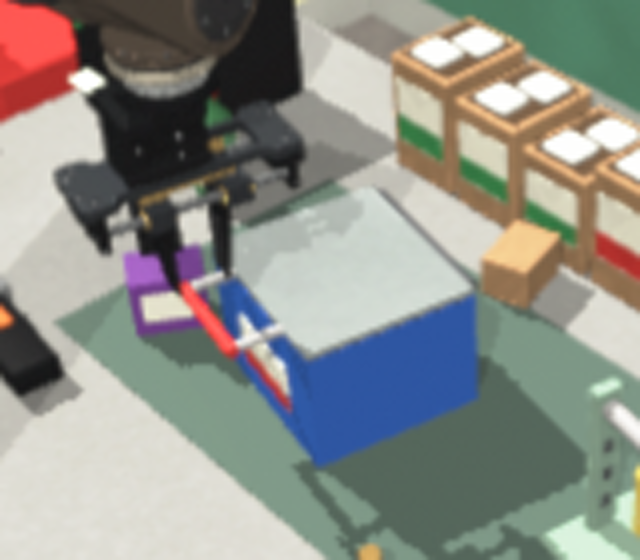

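```bash
python3 - <<'E'
from h import *
print(((proj([[440.7,214.8,170],[440.7,214.8,124],[440.7+10,214.8+49,124],[440.7-10,214.8-49,124]],"side"))-[200,110]).round(1)*4)
E
```

```text
[[195.2 274. ]
 [202.4 318. ]
 [178.4 286. ]
 [228.  351.6]]
```

The projections agree with the picture: the bar runs from crop (180,287) to (235,352). Descending.

Emit:
drive_tool(
  commands=[
    {"dx": 1,"dy": 0,"dz": -15,"yaw": 0},
    {"dx": 0,"dy": 0,"dz": -15,"yaw": 0},
    {"dx": 0,"dy": 0,"dz": -15,"yaw": 0},
    {"dx": 0,"dy": 0,"dz": -12,"yaw": 0},
    {"dx": 0,"dy": 0,"dz": -8,"yaw": 0},
  ],
)

```text
t: 11.62
eef_pos: [442.5, 215.1, 105.5]
tcp_rot: [3.141, -0.0, 1.373]
ft_force: [0.5, -0.1, 0.8]
opening: 0.398
```

Emit:
drive_tool(
  commands=[
    {"dx": 0,"dy": 0,"dz": 0,"yaw": 0},
    {"dx": 0,"dy": 0,"dz": 0,"yaw": 0},
    {"dx": 0,"dy": 0,"dz": 0,"yaw": 0},
    {"dx": 0,"dy": 0,"dz": 0,"yaw": 0},
    {"dx": 0,"dy": 0,"dz": 0,"yaw": 0},
  ],
  grip=0.0,
)

```text
t: 12.03
eef_pos: [442.7, 215.3, 106.3]
tcp_rot: [3.141, -0.001, 1.373]
ft_force: [0.8, 1.2, 3.8]
opening: 0.119
```

Emit:
drive_tool(
  commands=[
    {"dx": 0,"dy": 0,"dz": 0,"yaw": 0},
    {"dx": 0,"dy": 0,"dz": 0,"yaw": 0},
    {"dx": 0,"dy": 0,"dz": 0,"yaw": 0},
  ],
)

```text
t: 12.28
eef_pos: [442.7, 215.3, 106.3]
tcp_rot: [3.141, -0.001, 1.373]
ft_force: [-1.1, -0.2, 6.6]
opening: 0.12
```

```bash
python3 - <<'E'
from h import *
a=env.read_camera("side")[:,:,::-1]
cv2.imwrite("pics/bar2.png",cv2.resize(a[110:250,200:360],None,fx=4,fy=4,interpolation=cv2.INTER_CUBIC))
s=env.state();print(s["eef_pos"],s["tcp_rot"],s["ft_force"],s["opening"])
E
```

```text
[442.65981    215.25630383 106.28650342] [ 3.14075105e+00 -4.62731771e-04  1.37299028e+00] [-2.33348938  0.1888595   6.60587815] 0.11424421979687518
```

View pics/bar2.png

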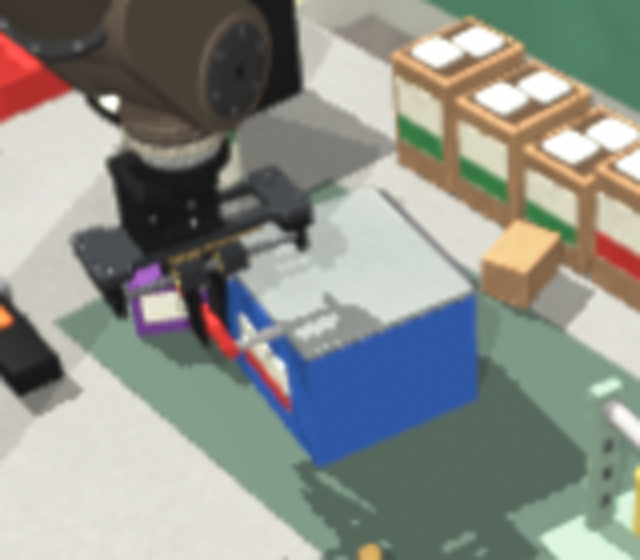

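The bar is held: the opening of 11.4 mm matches the 12 mm bar. Lifting along the arc.

Emit:
drive_tool(
  commands=[
    {"dx": 0.5,"dy": 0,"dz": 5,"yaw": 0},
    {"dx": 0.5,"dy": -0.2,"dz": 8,"yaw": 0},
    {"dx": 0.6,"dy": -0.2,"dz": 8.4,"yaw": 0},
    {"dx": 1.9,"dy": -0.4,"dz": 10.6,"yaw": 0},
    {"dx": 1.9,"dy": -0.4,"dz": 10.6,"yaw": 0},
  ],
)

```text
t: 12.75
eef_pos: [447.7, 214.2, 149.3]
tcp_rot: [-3.141, -0.0, 1.373]
ft_force: [2.0, 3.3, -3.8]
opening: 0.116
```

Emit:
drive_tool(
  commands=[
    {"dx": 2.9,"dy": -0.6,"dz": 10.3,"yaw": 0},
    {"dx": 2.9,"dy": -0.6,"dz": 10.3,"yaw": 0},
    {"dx": 4,"dy": -0.8,"dz": 10,"yaw": 0},
    {"dx": 4,"dy": -0.8,"dz": 10,"yaw": 0},
    {"dx": 5,"dy": -1,"dz": 9.5,"yaw": 0},
  ],
)

```text
t: 13.17
eef_pos: [465.3, 210.6, 199.6]
tcp_rot: [-3.139, -0.0, 1.373]
ft_force: [-9.0, 7.9, 1.1]
opening: 0.118
```

Emit:
drive_tool(
  commands=[
    {"dx": 5,"dy": -1,"dz": 9.5,"yaw": 0},
    {"dx": 5.9,"dy": -1.2,"dz": 8.9,"yaw": 0},
    {"dx": 5.9,"dy": -1.2,"dz": 8.9,"yaw": 0},
    {"dx": 0,"dy": 0,"dz": 0,"yaw": 0},
  ],
)

```text
t: 13.5
eef_pos: [482.4, 207.3, 228.1]
tcp_rot: [-3.139, -0.001, 1.373]
ft_force: [-12.2, 8.1, 8.0]
opening: 0.121
```

```bash
python3 - <<'E'
from h import *
a=env.read_camera("side")[:,:,::-1]
cv2.imwrite("pics/bar3.png",cv2.resize(a[90:250,200:360],None,fx=3.7,fy=3.7,interpolation=cv2.INTER_CUBIC))
s=env.state();print(s["eef_pos"],s["tcp_rot"],s["ft_force"],s["opening"])
E
```

```text
[481.88139668 207.35920046 227.48357261] [-3.13891975e+00 -9.75491859e-04  1.37264591e+00] [-12.09657412   7.46692088   8.33389762] 0.1172835758117304
```

View pics/bar3.png

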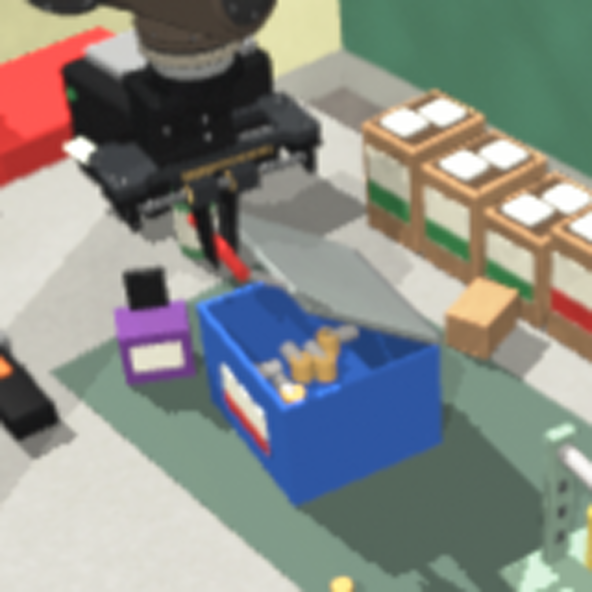

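Emit:
drive_tool(
  commands=[
    {"dx": 5.5,"dy": -0.6,"dz": 8.4,"yaw": 0},
    {"dx": 6.5,"dy": -0.8,"dz": 8.2,"yaw": 0},
    {"dx": 7,"dy": -1,"dz": 7.5,"yaw": 0},
    {"dx": 7.5,"dy": -1.2,"dz": 7.5,"yaw": 0},
    {"dx": 0,"dy": 0,"dz": 0,"yaw": 0},
  ],
)

```text
t: 13.97
eef_pos: [509.4, 202.1, 259.5]
tcp_rot: [-3.14, 0.002, 1.373]
ft_force: [-10.3, -3.6, 7.8]
opening: 0.117
```

Emit:
drive_tool(
  commands=[
    {"dx": 8,"dy": -1.5,"dz": 6.6,"yaw": 0},
    {"dx": 8,"dy": -1.5,"dz": 6.6,"yaw": 0},
    {"dx": 0,"dy": 0,"dz": 0,"yaw": 0},
    {"dx": 0,"dy": 0,"dz": 0,"yaw": 0},
  ],
)

```text
t: 14.3
eef_pos: [524.6, 199.2, 272.3]
tcp_rot: [-3.14, 0.002, 1.373]
ft_force: [-11.1, -3.2, 9.7]
opening: 0.12
```

Emit:
drive_tool(
  commands=[
    {"dx": 6,"dy": -1.3,"dz": 5,"yaw": 0},
    {"dx": 5.5,"dy": -1.2,"dz": 4.5,"yaw": 0},
    {"dx": 0,"dy": 0,"dz": 0,"yaw": 0},
    {"dx": 0,"dy": 0,"dz": 0,"yaw": 0},
    {"dx": 0,"dy": 0,"dz": 0,"yaw": 0},
  ],
)

```text
t: 14.72
eef_pos: [536.5, 196.9, 281.1]
tcp_rot: [-3.141, 0.002, 1.373]
ft_force: [-6.2, -4.3, 4.7]
opening: 0.116
```

```bash
python3 - <<'E'
from h import *
np.set_printoptions(precision=1,suppress=True)
for n in("side","top"):
    a=env.read_camera(n)[:,:,::-1];cv2.imwrite(f"pics/{n}9.png",a)
s=env.state();print(s["eef_pos"],s["tcp_rot"],s["ft_force"],s["opening"])
z=s["eef_pos"][2]
for o in(17.7,18.8): print(np.degrees(np.arcsin((z+o-120)/205)-np.arcsin(4/205)))
d=np.hypot(s["eef_pos"][0]-442.7,s["eef_pos"][1]-215.3);print(d,np.degrees(np.arccos((204.96-d)/205))-1.12)
a=cv2.imread("pics/side9.png")
cv2.imwrite("pics/end.png",cv2.resize(a[90:280,200:420],None,fx=3.1,fy=3.1,interpolation=cv2.INTER_CUBIC))
E
```

```text
[536.4 196.9 281. ] [-3.1  0.   1.4] [-6.5 -3.8  5.6] 0.11691520639025135
59.555376425431106
60.18933532353063
95.52530478290323 56.61555067879884
```

View pics/end.png

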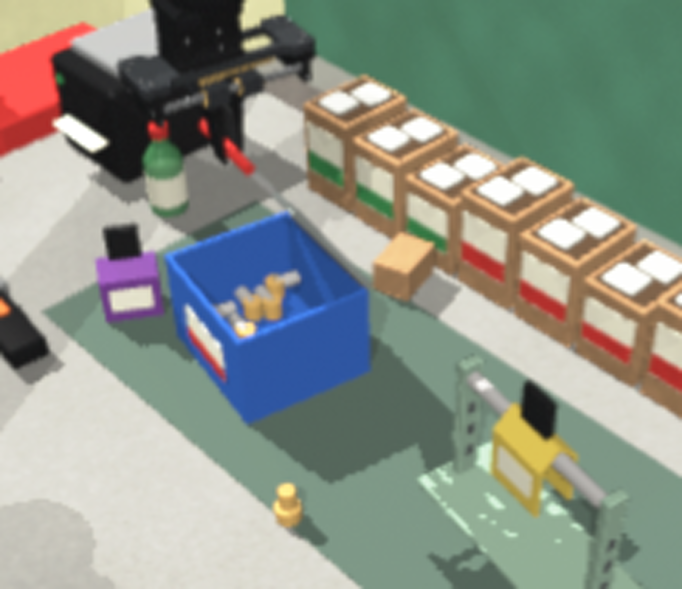

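```bash
cat > ang.py <<'E'
from fit import *
np.set_printoptions(precision=1,suppress=True)
import sys
th=-.2;X=np.array([np.cos(th),np.sin(th),0]);Yv=np.array([-np.sin(th),np.cos(th),0])
def redmask(f,roi):
    h=cv2.cvtColor(cv2.imread(f),cv2.COLOR_BGR2HSV)
    m=((h[...,0]<8)|(h[...,0]>172))&(h[...,1]>120)&(h[...,2]>80)
    z=np.zeros(m.shape,bool);z[roi[1]:roi[3],roi[0]:roi[2]]=1
    return m&z
a=np.linspace(0,2*np.pi,12,endpoint=False)
def cyl(y0,y1,c):
    return [c+X*6*np.cos(t)+np.array([0,0,6*np.sin(t)])+Yv*y for t in a for y in(y0,y1)]
def run(f,roi,b0,y1=-10,H=None):
    m=redmask(f,roi);print(f,m.sum())
    best=[]
    def err(deg,off,full):
        ph=np.radians(deg)+np.arcsin(4/205)
        c=H+205*(-np.cos(ph)*X+np.array([0,0,np.sin(ph)]))+Yv*off
        x0,y0,x1,y1_=roi;mm=np.zeros(((y1_-y0)*8,(x1-x0)*8),np.uint8)
        q=(proj(cyl(-50,50 if full else y1,c),"side")-[x0,y0]+.5)*8
        cv2.fillConvexPoly(mm,cv2.convexHull(q.round().astype(np.int32)),255)
        r=cv2.resize(mm,(x1-x0,y1_-y0),interpolation=cv2.INTER_AREA)/255.
        return ((r-m[y0:y1_,x0:x1])**2).sum()
    return err
H=np.array([441.8,215.3,0])+204.96*X;H[2]=120
print("hinge",H)
roi=(262,125,290,150)   # only the near part of the bar
if __name__=="__main__":
    f=sys.argv[1];roi=tuple(map(int,sys.argv[2:6]))
    e=run(f,roi,0,-12,H)
    res=sorted((e(d,o,False),d,o) for d in np.arange(-4,66,.5) for o in(-4,-2,0,2,4))
    print(res[:6])
E
python3 ang.py pics/side9.png 272 120 290 150
python3 - <<'E'
import cv2
a=cv2.imread("pics/side9.png")
cv2.imwrite("pics/endz.png",cv2.resize(a[110:180,240:330],None,fx=8,fy=8,interpolation=cv2.INTER_NEAREST))
E
```

```text
hinge [642.7 174.6 120. ]
pics/side9.png 55
[(np.float64(12.82635909265667), np.float64(57.0), 4), (np.float64(12.973717800845828), np.float64(57.0), 2), (np.float64(14.018085351787775), np.float64(57.0), 0), (np.float64(15.422514417531717), np.float64(57.0), -2), (np.float64(16.897316416762784), np.float64(57.5), 4), (np.float64(18.160215301806996), np.float64(57.5), 0)]
```

View pics/endz.png

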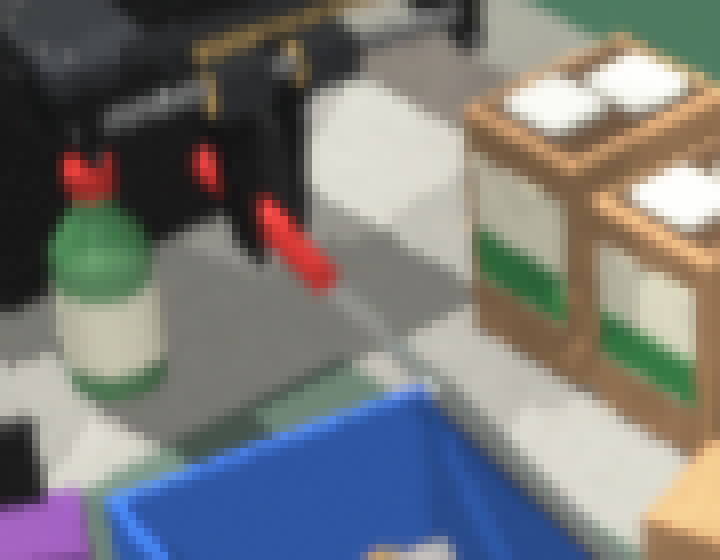

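```bash
cat > ang2.py <<'E'
from ang import *
from scipy.optimize import minimize
def free(f,roi,c0,y1):
    m=redmask(f,roi);x0,y0,x1,y1_=roi
    def e(v):
        c=np.array(c0)+v[0]*X+np.array([0,0,v[1]])
        mm=np.zeros(((y1_-y0)*8,(x1-x0)*8),np.uint8)
        q=(proj(cyl(-50,y1,c),"side")-[x0,y0]+.5)*8
        cv2.fillConvexPoly(mm,cv2.convexHull(q.round().astype(np.int32)),255)
        r=cv2.resize(mm,(x1-x0,y1_-y0),interpolation=cv2.INTER_AREA)/255.
        return ((cv2.GaussianBlur(r,(0,0),1)-cv2.GaussianBlur(m[y0:y1_,x0:x1].astype(float),(0,0),1))**2).sum()
    r=min((minimize(e,[a,b],method="Nelder-Mead",options=dict(initial_simplex=[[a,b],[a+5,b],[a,b+5]])) for a in(-6,0,6) for b in(-6,0,6)),key=lambda r:r.fun)
    c=np.array(c0)+r.x[0]*X+np.array([0,0,r.x[1]])
    d=c-H;h=d@X;print(f,"bar",c,"h,z",h,d[2],"r",np.hypot(h,d[2]),"angle",np.degrees(np.arctan2(d[2],-h))-1.12,"err",r.fun,m.sum())
free("pics/side0.png",(240,174,275,210),[441.8,215.3,124],50)
for y1 in(-10,-14): free("pics/side9.png",(272,120,290,150),[536,197,297],y1)
E
python3 ang2.py | grep bar
```

```text
pics/side0.png bar [443.2 215.  124.3] h,z -203.55793758392338 4.320931911468506 r 203.6037927102636 angle 0.09603702097553835 err 8.068228118895467 104
pics/side9.png bar [535.1 197.2 297.5] h,z -109.90991617024017 177.51903998851776 r 208.78984465484473 angle 57.11651200265998 err 3.051676022053576 55
pics/side9.png bar [533.7 197.5 299.5] h,z -111.30945266068052 179.511962890625 r 211.22106682920008 angle 57.07831241955582 err 4.723788635974816 55
```

```bash
python3 - <<'E'
from ang import *
o=ray((320,200),"side")[0];d=o-H;print(np.degrees(np.arctan2(d[2],-(d@X))))
# predicted lid outlines for angles: draw
im=cv2.imread("pics/side9.png")
out=[]
for ang in(55,57,60,63):
    v=cv2.resize(im[110:220,240:360],None,fx=3,fy=3,interpolation=cv2.INTER_CUBIC)
    a=np.radians(ang);u=-np.cos(a)*X+np.array([0,0,np.sin(a)]);n=np.sin(a)*X*-1*-1;n=np.array([0,0,np.cos(a)])+np.sin(a)*X
    # lid slab: 0..160 along u from hinge, thickness 0..8 along n
    P=[H+u*s+n*t+Yv*y for s in(0,160) for t in(0,8) for y in(-90,90)]
    q=(proj(P,"side")-[240,110]+.5)*3
    cv2.polylines(v,[cv2.convexHull(q.round().astype(np.int32))],True,(0,0,255),1)
    c=H+u*204.96+n*4
    q=(proj(cyl(-50,50,c),"side")-[240,110]+.5)*3
    cv2.polylines(v,[cv2.convexHull(q.round().astype(np.int32))],True,(255,0,255),1)
    cv2.putText(v,str(ang),(300,20),0,.6,(0,0,255),1);out.append(v)
cv2.imwrite("pics/lidov.png",np.vstack([np.hstack(out[:2]),np.hstack(out[2:])])[:600])
E
```

```text
hinge [642.7 174.6 120. ]
57.58587398754793
```

View pics/lidov.png

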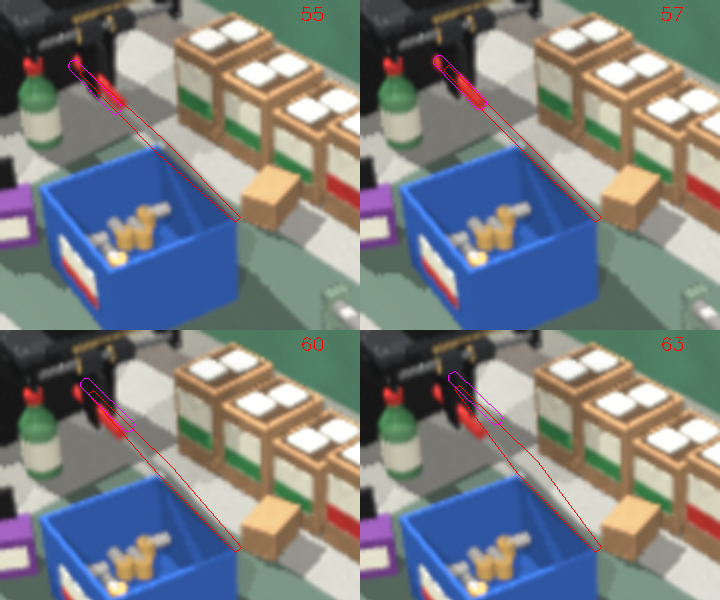

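Two image checks (bar position and the nearly edge-on lid) and the horizontal travel all give about 57°. Only the height-based estimate says 60°, and it assumes the bar hasn't slid in the pads. Adding about 3°.

Emit:
drive_tool(
  commands=[
    {"dx": 4.5,"dy": -0.8,"dz": 2.5,"yaw": 0},
    {"dx": 4.5,"dy": -0.8,"dz": 2.5,"yaw": 0},
    {"dx": 0,"dy": 0,"dz": 0,"yaw": 0},
    {"dx": 0,"dy": 0,"dz": 0,"yaw": 0},
    {"dx": 0,"dy": 0,"dz": 0,"yaw": 0},
  ],
)

```text
t: 15.23
eef_pos: [545.7, 195.1, 286.2]
tcp_rot: [-3.141, 0.002, 1.373]
ft_force: [-6.6, -5.9, 7.2]
opening: 0.118
```

```bash
python3 - <<'E'
from h import *
for n in("side","top"):
    a=env.read_camera(n)[:,:,::-1];cv2.imwrite(f"pics/{n}10.png",a)
s=env.state();print(s["eef_pos"],s["ft_force"],s["opening"])
d=np.hypot(s["eef_pos"][0]-442.7,s["eef_pos"][1]-215.3);print(d,np.degrees(np.arccos((204.96-d)/205))-1.12)
E
sed -i 's/side9.png",(272,120,290,150),\[536,197,297\]/side10.png",(274,118,294,148),[545,195,300]/' ang2.py; python3 ang2.py|grep bar
python3 ang.py pics/side10.png 274 118 294 148
python3 - <<'E'
import sys
from ang import *
im=cv2.imread("pics/side10.png");out=[]
for ang in(58,60,62):
    v=cv2.resize(im[105:205,250:350],None,fx=2.6,fy=2.6,interpolation=cv2.INTER_CUBIC)
    a=np.radians(ang);u=-np.cos(a)*X+np.array([0,0,np.sin(a)]);n=np.array([0,0,np.cos(a)])+np.sin(a)*X
    for P,c in(([H+u*s+n*t+Yv*y for s in(0,160) for t in(0,8) for y in(-90,90)],(0,0,255)),(cyl(-50,50,H+u*204.96+n*4),(255,0,255))):
        q=(proj(P,"side")-[250,105]+.5)*2.6
        cv2.polylines(v,[cv2.convexHull(q.round().astype(np.int32))],True,c,1)
    out.append(v)
b=cv2.resize(im[90:300,200:450],(780,655)[:2]);cv2.imwrite("pics/e10.png",np.hstack(out));cv2.imwrite("pics/e10b.png",cv2.resize(b,(660,554)))
E
```

```text
[545.65331642 195.09558306 286.20732947] [-6.48056909 -5.27288748  5.64698805] 0.11688892194132004
104.91712837593462 59.66986854479847
pics/side0.png bar [443.2 215.  124.3] h,z -203.55793758392338 4.320931911468506 r 203.6037927102636 angle 0.09603702097553835 err 8.068228118895467 104
pics/side10.png bar [543.8 195.2 303.1] h,z -100.99272069585048 183.11058676242828 r 209.11484074075383 angle 60.00152927706197 err 3.4737498541230782 57
pics/side10.png bar [542.7 195.5 304.7] h,z -102.14190122735221 184.68549156188965 r 211.04904354153086 angle 59.9348346094297 err 5.026450083127547 57
hinge [642.7 174.6 120. ]
pics/side10.png 57
[(np.float64(12.698854286812765), np.float64(60.0), 2), (np.float64(12.851764705882353), np.float64(60.0), 4), (np.float64(13.71434063821607), np.float64(60.0), 0), (np.float64(15.94623606305267), np.float64(60.0), -2), (np.float64(17.13860822760477), np.float64(59.5), 4), (np.float64(17.141022683583238), np.float64(59.5), 2)]
hinge [642.7 174.6 120. ]
```

View pics/e10.png

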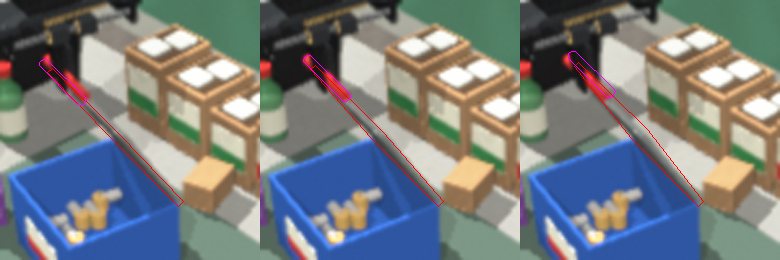

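View pics/e10b.png

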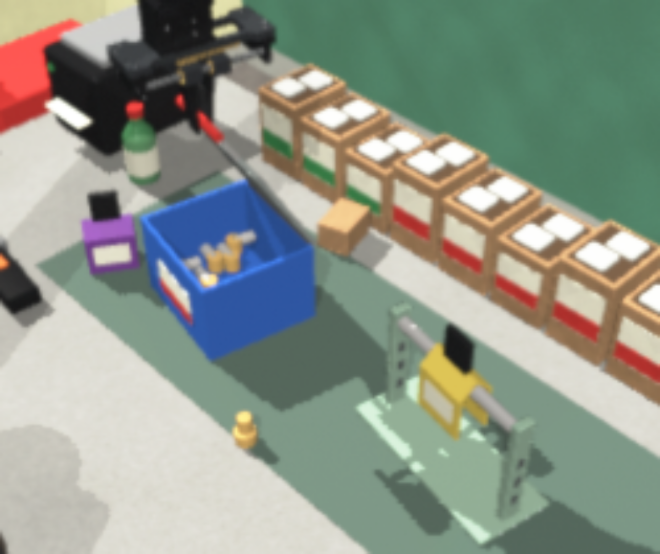

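View pics/top10.png

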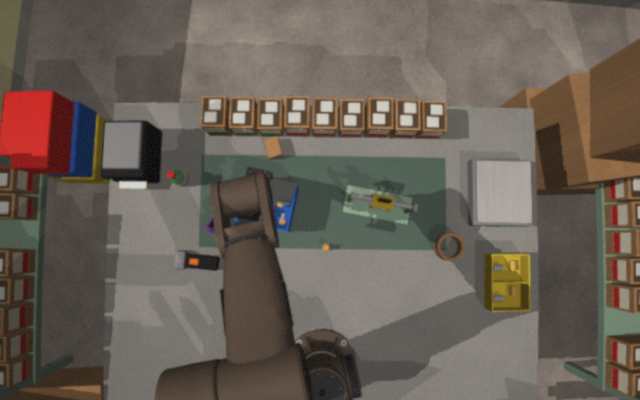

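The lid now matches the 60° overlay, the marker hangs on the rail, and the other items are unmoved. Handing in.

```bash
python3 -c "
from cell import env
print(env.job_done())"
```

```text
the job is handed in; nothing more can be done
None
```

I hung the yellow marker astride the rail and let it go there. Then I lifted the bin lid by its red bar and handed the job in at about 15 s, with the gripper still holding the lid about 60° open.

- **Marker:** the last pictures show it hanging upright near the middle of the rail. The other items, including the purple look-alike, look to be where they were.
- **Lid angle:** the bar's position in the side picture and the overlaid lid outline give 60°, and the horizontal travel of the bar gives 59.7°.
- **Grip:** the fingers are closed on the bar at about 11 mm (the bar is 12 mm thick). The wrist force is steady at about 10 N.
- **Check that disagreed:** the tool's height alone read about 60° when the other checks said 57°. It is now about 5–6 mm higher than a 205 mm arc would give, probably because the bar slid a little towards the fingertips. I trusted the pictures and the horizontal travel instead.

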